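# Swap the jar and fold up the gift carton

### The arm

A 6-joint arm with a two-finger parallel gripper is mounted at the origin on a cart in front of the work surface, level with it; the furniture and walls round the work are solid. World frame = base frame: x ahead of the robot, y to its left, z up, the work surface at z = 0. Lengths are in mm, angles in rad, forces in N, time in s.
With the tool pointing down it reaches from about 275 to 750 mm from the base axis. Payload 10.2 kg.
Tool frame: the origin (TCP) lies between the finger pads; the fingertips stand 25 mm ahead of it and the grasp point (between the pads) lies 6 mm ahead of it; z points along the fingers, y is the line along which they close (so a half turn about z gives the same grasp; the last joint's range is limited). The gripper opens to 85 mm and grips with 20 to 120 N. Pads are 22 mm wide; open, the fingers measure 114 mm over their backs; the gripper's body (76 mm by 85 mm) begins 54 mm behind the grasp point. The pads swing forward as they close: fully open they stand 13 mm farther back than shut.
Start: joints at [1.084, 0.313, 1.498, -0, 1.331, -0.223], TCP at [136.907, 506.841, 256.294] pointing down, gripper open.
Joint ranges: [-2.94, 2.94], [-0.97, 2.17], [0.19, 2.56], [-1.23, 4.37], [0.02, 3.11], [-2.88, 2.88]. Speed limits (rad/s): [2.39, 2.39, 3.01, 3.14, 3.14, 3.14].

### API

Orientations are given as a unit quaternion [w, x, y, z].
In Python, from rig import ctrl, eyes, finish_job gives the robot as it stands.
- The arm moves only by the tool step_arm, never from a script. Its argument "increments" is a list of rows, each an object of numbers: "dx", "dy", "dz": the shift along the tool's x, y, z in units of 25 mm (1.0 is 25 mm); "wx", "wy", "wz": the turn, a rotation vector about the tool's x, y, z in units of 6 degrees (1.0 is 6 degrees). A call has 1 to 5 rows; each row shifts and turns the commanded pose from where the row before left it, along the tool's axes as they then stand; what a row does not reach is not made up. A row lasts 1/10 s, in which the tool goes at most 50 mm and 8.59 degrees, less where a joint would pass 70% of its speed; a pose out of reach is approached as far as the arm can. A call is refused whole if a number of a shift passes 1 or a number of a turn 1, either way. A call with a gripper value outside its range is refused whole. "fingers" is the finger opening in mm, from 0 to 85.4, set as the call begins (left out, the last holds). The fingers move at their own pace and stop on an object; "squeeze" is the grip in N (left out, the last holds). Time passes only in rows, so rows that do not move let the fingers close. It gives the time, the measured TCP pose, the force, the opening and the grip force at its end, in the units of the state.
- ctrl.sense(): the state, without advancing time (a new reading comes with each control period).
- eyes.capture(name): name is "scene" or "top" or "wrist"; returns a dict with "frame" (480x640x3 uint8, blue, green, red), "fx", "fy", "cx", "cy" (pixels), "R" (3x3) and "t" (3): a world point X has camera coordinates R X + t; the wrist camera has in their place "tool_from_camera" (4x4, takes a point from camera to tool coordinates, whose origin is the TCP and whose axes are the flange's). Camera axes: x right, y down, z forward; pixel columns grow to the right and rows downward; lengths in mm; the calibration is good to about 2 mm. A picture is of the moment at which its call begins: read the wrist's pose just before it. There is no depth.
- finish_job(): hands the job in; it is judged then, once.
Trained networks look in the newest picture that a camera, given by its name, has taken for a name from the list of things; names that differ only in an ending like _2 or _b are one class to them, and where a whole thing is asked for, a point or a joint stands for the part that bears it (a point fixed in the world has none). Each returns a list of dicts, best first, with "p" (0 to 1); they miss things now and then, are a little off and sometimes report something else, mostly with a low value. They report only what shows in the picture. A call takes as long as a camera call. They do not tell look-alikes from the thing itself.
- eyes.cut_out(camera, label): "mask" (480x640 bool, what is visible of it).
- eyes.landmark_of(camera, label): "point" ([x, y, z] in mm, in the coordinates of the camera as it stood for that picture, good to about 4 mm: a listed point, or the origin of a listed thing).
The state is a dict: "time_s": time; "joints": joint angles; "dq": joint speeds; "tau": joint torques, N m; "eef_pos": TCP position; "ee_rot": TCP orientation; "force": force on the tool from outside, world axes, zero at the start; "wrist_torque": the same for the moment, N m; "grip_width": opening from 0.0 (shut) to 1.0 (fully open); "grip_force": force on a finger pad.
Only numpy, scipy, OpenCV 4.12 (cv2) and the standard library are available. Lean on these libraries where they do the work, as an engineer would, in place of code of your own. Each camera call takes 0.05 s, during which the arm holds its last target. There are 200 camera calls.

### The job

The wrong one of the two seasonings, the spice jar and the grinder, stands in the opened gift carton: swap them, so that each ends upright in the middle of where the other stood, on the carton's floor or on the cork coaster. Then fold up the carton's left and right walls until they stand upright, and after those the front wall, whose ears lap round them from outside. Leave the tumbler, the tin and the honey jar where they are.

Things in the scene. Friction and masses are not known exactly. Their poses are not given: they have to be found in the camera images.
- carton: brown cardboard gift carton, white inside, stuck down. Origin: underside of its floor's middle; x from front to back wall, y to its left. Floor 100 (x) by 110 (y) mm, 6 thick. Back wall at x = +50 mm fixed upright, top at z = 59. Left, right, front walls: flaps 55 mm high, 4 thick, hinged on the floor's edges at z = 4 mm; they stay at any angle
- carton_floor (a point): centre of the carton's floor, on its upper side
- wall_left (a joint): angle of the left wall, rad: 0 lies flat outward (towards the carton's +y), 1.57 upright; stop at 1.585. Hinge along the carton's x axis at y = +55 mm, z = 4 mm. The wall is 94 mm long.
- wall_left_edge (a point): middle of the left wall's free edge (half way through its thickness), 55 mm from its hinge
- wall_right (a joint): angle of the right wall, rad: 0 lies flat outward (towards the carton's -y), 1.57 upright; stop at 1.585. Hinge along the carton's x axis at y = -55 mm, z = 4 mm. The wall is 94 mm long.
- wall_right_edge (a point): middle of the right wall's free edge, 55 mm from its hinge
- wall_front (a joint): angle of the front wall, rad: 0 lies flat outward (towards the carton's -x, the robot), 1.57 upright; stop at 1.585. Hinge along the carton's y axis at x = -50 mm, z = 4 mm. The wall is 123 mm long; at both ends it carries an ear 32 mm long (10 to 42 mm from the hinge) that stands 20 mm off its inner face.
- wall_front_edge (a point): middle of the front wall's free edge, 55 mm from its hinge
- spice_jar: spice jar (not those at the back wall), clear with a label and a pale cap, round, 44 mm across, 109 mm high, about 0.11 kg; origin at the centre of its underside, z axis up. It stands in the carton or on the coaster.
- grinder: small salt grinder with a grey domed cap and clear body, round, 44 mm across up to 66 mm, the cap above about 34 mm across, 90 mm high, about 0.1 kg; origin at the centre of its underside, z axis up. It stands on the coaster or in the carton.
- coaster_top (a point): centre of the top of the round cork coaster, 84 mm across, 6 mm thick, stuck down
- tumbler: bystander: tall drinking glass, 69 mm across, 133 mm high; origin at the centre of its underside
- tin: bystander: low food tin, 86 mm across, 40 mm high; origin at the centre of its underside
- honey_jar: bystander: honey jar with a yellow lid (not the one at the back wall), 64 mm across, 100 mm high; origin at the centre of its underside
Mind the look-alikes: they are no part of the job. Leave any orange or red look-alike of the grinder alone.

How it is judged (in metres and radians):
On the way, in this order (a step that is already met when the one before it is completed fails the run):
1. the spice jar and the grinder have changed places, each upright and at rest within 25 mm of the middle of the carton's floor or of the coaster (distance of each of spice_jar, grinder from where it was at the start of the episode above 0.08 m and linear speed of each of spice_jar, grinder below 0.02 m/s and ((horizontal distance between spice_jar and carton_floor below 0.025 m and z of spice_jar in the frame of carton_floor between -0.006 and 0.006 m and angle between each of spice_jar, grinder's own z axis and vertical below 0.15 rad and horizontal distance between grinder and coaster_top below 0.025 m and z of grinder in the frame of coaster_top between -0.006 and 0.006 m) or (horizontal distance between grinder and carton_floor below 0.025 m and z of grinder in the frame of carton_floor between -0.006 and 0.006 m and angle between each of grinder, spice_jar's own z axis and vertical below 0.15 rad and horizontal distance between spice_jar and coaster_top below 0.025 m and z of spice_jar in the frame of coaster_top between -0.006 and 0.006 m))), for 0.2 s.
2. the left and right walls are both upright (above 1.43 rad) (value of joint each of wall_left, wall_right above 1.43 rad), for 0.2 s.
3. the front wall is upright too (above 1.43 rad) (value of joint wall_front above 1.43 rad), for 0.2 s.
At the end, for the whole second after the job is handed in: The two seasonings have changed places (each over 80 mm from its start), each upright within 0.15 rad and at rest, within 25 mm of the middle of the carton's floor or of the coaster and resting on it (within 6 mm); the left, right and front walls all stand above 1.43 rad (all of step 1 and all of step 2 and value of joint wall_front above 1.43 rad); the robot touches nothing.
It fails at once if a bystander (tumbler, tin or honey jar) is moved by more than 30 mm or tipped by more than 0.4 rad (distance of any of tumbler, tin, honey_jar from where it was at the start of the episode above 0.03 m or angle between any of tumbler, tin, honey_jar's own z axis and vertical above 0.4 rad).
It fails at once if the spice jar or the grinder is knocked over (tilted by more than 0.8 rad) (angle between any of spice_jar, grinder's own z axis and vertical above 0.8 rad).
It also fails if it takes over 72 s, if anything falls off the work surface, if the arm or the gripper's body presses on something with over 40 N, if the wrist force passes 120 N, or if a joint passes its speed limit or range.

## Working session

There is one attempt and no reset: what is moved stays moved. The work goes in short steps, Python scripts to look and compute and a tool call to move; the robot and the scene stay as the last step left them, time stands still between calls to the robot, and variables do not carry over. Pictures are saved under pics/ and viewed, at most 10 in all, crops included, and the job is handed in when it is done.

Besides the shell and the picture viewer there is one more tool, called as name(argument=value, ...), one argument or row to a line, values as JSON. step_arm: Moves the arm, as the interface text tells. Its arguments: {"type":"object","properties":{"increments":{"type":"array"},"fingers":{"type":"number"},"squeeze":{"type":"number"}},"required":["increments"]}

```bash
mkdir -p pics; ls; cat > h.py <<'E'
import numpy as np, cv2
from rig import ctrl, eyes, finish_job
from scipy.spatial.transform import Rotation as Ro
def w(c,p): return c["R"].T@(np.array(p)-c["t"]) if "R" in c else None
def rot(s): q=s["ee_rot"]; return Ro.from_quat([q[1],q[2],q[3],q[0]])
E
python3 - <<'E'
from h import *
s=ctrl.sense(); print(s["eef_pos"],s["ee_rot"],rot(s).as_matrix().round(3),s["time_s"])
for cam in ["scene","top"]:
    c=eyes.capture(cam); c={k:np.array(v) for k,v in c.items()}
    cv2.imwrite(f"pics/{cam}0.png",c["frame"])
    print(cam,c["fx"],c["R"].round(3).tolist(),c["t"].round(1))
    for l in ["carton","carton_floor","wall_left_edge","wall_right_edge","wall_front_edge","spice_jar","grinder","coaster_top","tumbler","tin","honey_jar"]:
        for d in eyes.landmark_of(cam,l)[:3]:
            p=np.array(d["point"]); print(l,round(d["p"],2),w(c,p).round(1),(p[:2]/p[2]*c["fx"]+[c["cx"],c["cy"]]).round(0))
print(ctrl.sense()["time_s"])
E
```

```text
pics
[136.77409994 506.62281513 255.71772121] [-2.25333456e-04  1.31497774e-01  9.91316232e-01 -6.42698039e-04] [[-0.965  0.261 -0.001]
 [ 0.261  0.965 -0.001]
 [ 0.    -0.001 -1.   ]] 0.0
scene 478.24435661799566 [[0.464, -0.886, -0.003], [-0.627, -0.327, -0.707], [0.625, 0.33, -0.707]] [-351.9  314.8  685.1]
carton 0.79 [581.2 -18.    0.9] [290. 217.]
carton_floor 0.82 [582.4 -17.4   6.1] [290. 215.]
wall_left_edge 0.56 [583.9  86.3  29.6] [250. 192.]
wall_right_edge 0.52 [ 576.6 -109.6   43.5] [327. 217.]
wall_front_edge 0.89 [479.  -13.8  20.6] [263. 240.]
spice_jar 0.48 [ 576.6 -115.3   43.2] [329. 218.]
grinder 0.89 [571.6 -18.4   5.9] [288. 218.]
grinder 0.84 [ 489.6 -412.5    1.9] [456. 317.]
grinder 0.61 [580.2 -18.4   6.5] [290. 216.]
tumbler 0.56 [ 4.609e+02 -1.464e+02 -1.000e-01] [316. 276.]
tin 0.67 [ 462.1 -147.    -1.7] [317. 276.]
tin 0.6 [ 586.  -274.8    1.4] [402. 256.]
tin 0.25 [477.2 -11.7  20. ] [261. 240.]
honey_jar 0.81 [ 448.9 -307.8   -1.4] [392. 312.]
top 595.1954492715477 [[-0.011, -1.0, 0.008], [-0.998, 0.011, -0.061], [0.061, -0.009, -0.998]] [-128.6  535.6 1339.6]
carton 0.68 [582.9 -20.1   1.4] [270. 215.]
carton 0.6 [566.1 -19.8   9.3] [270. 222.]
carton_floor 0.79 [582.2 -17.1  10.1] [269. 215.]
wall_left_edge 0.68 [589.6  83.   33.4] [224. 211.]
wall_right_edge 0.89 [ 577.4 -115.8   42.3] [312. 215.]
wall_front_edge 0.83 [483.1 -16.2  17.7] [268. 258.]
spice_jar 0.73 [456.2 131.3   5.6] [204. 270.]
grinder 0.74 [ 569.4 -422.7   -1.1] [444. 219.]
grinder 0.71 [567.4 -18.    8.5] [269. 221.]
grinder 0.7 [ 498.1 -415.    -2.4] [442. 249.]
coaster_top 0.57 [449.3 133.3   4. ] [204. 273.]
tumbler 0.63 [ 466.4 -148.7   -2. ] [327. 264.]
tin 0.95 [ 591.3 -273.5   -2.5] [380. 210.]
honey_jar 0.97 [ 449.5 -306.    -1. ] [395. 271.]
1.2
```

View pics/scene0.png

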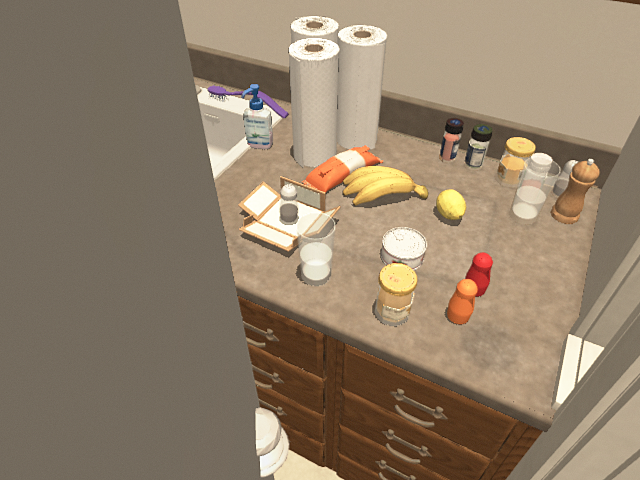

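View pics/top0.png

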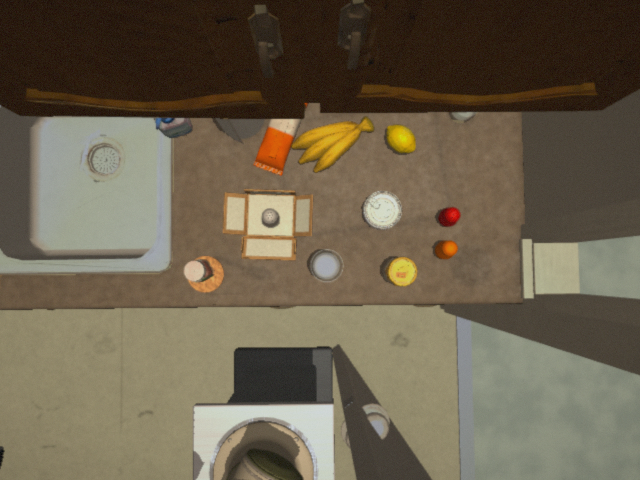

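Grinder candidates are grey-capped (269,218) in the carton, red (450,216) and orange (446,249). I choose the carton one. Spice jar candidates are the pale-capped one on the coaster (196,270) and the jars at the back wall, scene (452,140) and (478,147). I choose the coaster one. Next I move over there for a close look.

step_arm(
  increments=[
    {"wz": -0.7},
    {"wz": -0.7},
    {"wz": -0.7},
    {"dx": -0.7, "dy": -0.97, "dz": -0.17},
    {"dx": -0.7, "dy": -0.97, "dz": -0.17},
  ],
  fingers=75,
)

```text
invalid input at $.increments[0]: expected keys dx, dy, dz, wx, wy, wz
```

step_arm(
  increments=[
    {"dx": -0.7, "dy": -0.97, "dz": -0.17},
    {"dx": -0.7, "dy": -0.97, "dz": -0.17},
    {"dx": -0.7, "dy": -0.97, "dz": -0.17},
    {"dx": -0.7, "dy": -0.97, "dz": -0.17},
    {"dx": -0.7, "dy": -0.97, "dz": -0.17},
  ],
)

```text
invalid input at $.increments[0]: expected keys dx, dy, dz, wx, wy, wz
```

step_arm(
  increments=[
    {"dx": -0.7, "dy": -0.97, "dz": -0.17},
    {"dx": -0.7, "dy": -0.97, "dz": -0.17},
    {"dx": -0.7, "dy": -0.97, "dz": -0.17},
    {"dx": -0.7, "dy": -0.97, "dz": -0.17},
    {"dx": -0.7, "dy": -0.97, "dz": -0.17},
  ],
)

```text
invalid input at $.increments[0]: expected keys dx, dy, dz, wx, wy, wz
```

step_arm(
  increments=[
    {"dx": -0.7, "dy": -0.97, "dz": -0.17},
    {"dx": -0.7, "dy": -0.97, "dz": -0.17},
    {"dx": -0.7, "dy": -0.97, "dz": -0.17},
    {"dx": -0.7, "dy": -0.97, "dz": -0.17},
    {},
  ],
)

```text
invalid input at $.increments[0]: expected keys dx, dy, dz, wx, wy, wz
```

```bash
cat >> h.py <<'E'
def wrist():
    s=ctrl.sense(); c=eyes.capture("wrist"); T=np.array(c["tool_from_camera"]); R=rot(s).as_matrix(); p=np.array(s["eef_pos"])
    c["R"]=(R@T[:3,:3]).T; c["t"]=-c["R"]@(R@T[:3,3]+p); return s,c
def find(cam,c,labels,n=2):
    for l in labels:
        for d in eyes.landmark_of(cam,l)[:n]:
            p=np.array(d["point"]); print(cam,l,round(d["p"],2),w(c,p).round(1),(p[:2]/p[2]*c["fx"]+[c["cx"],c["cy"]]).round(0))
E
python3 - <<'E'
from h import *
s,c=wrist(); print(s["time_s"],s["eef_pos"],s["force"],s["joints"],rot(s).as_matrix().round(3))
print(np.array(c["tool_from_camera"]).round(2))
cv2.imwrite("pics/w1.png",c["frame"])
find("wrist",c,["spice_jar","grinder","coaster_top","carton","carton_floor","wall_left_edge","wall_right_edge","wall_front_edge"])
E
```

```text
1.2 [136.90898966 506.83668522 256.29314702] [-0.19293775  0.49735495  0.23925261] [ 1.08360120e+00  3.12899983e-01  1.49770275e+00 -1.94824749e-05
  1.33100764e+00 -2.23396736e-01] [[-0.965  0.261  0.   ]
 [ 0.261  0.965 -0.   ]
 [-0.    -0.    -1.   ]]
[[ 0.0000e+00 -9.6000e-01 -2.8000e-01  7.0650e+01]
 [ 1.0000e+00  0.0000e+00  0.0000e+00 -1.0000e-02]
 [ 0.0000e+00 -2.8000e-01  9.6000e-01 -1.1593e+02]
 [ 0.0000e+00  0.0000e+00  0.0000e+00  1.0000e+00]]
```

View pics/w1.png

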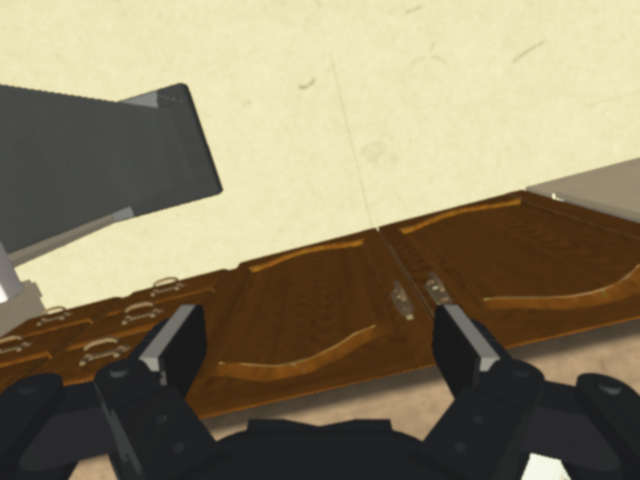

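Nothing moved because every row needs all six keys. This picture is still from the start pose: floor and drawers, fingers at the bottom.

step_arm(
  increments=[
    {"dx": 0, "dy": 0, "dz": 0, "wx": 0, "wy": 0, "wz": -0.7},
    {"dx": 0, "dy": 0, "dz": 0, "wx": 0, "wy": 0, "wz": -0.7},
    {"dx": 0, "dy": 0, "dz": 0, "wx": 0, "wy": 0, "wz": -0.7},
    {"dx": -0.7, "dy": -0.97, "dz": -0.17, "wx": 0, "wy": 0, "wz": 0},
    {"dx": -0.7, "dy": -0.97, "dz": -0.17, "wx": 0, "wy": 0, "wz": 0},
  ],
  fingers=75,
)

```text
time_s: 2.15
eef_pos: [169.8, 456.3, 264.6]
ee_rot: [-0.0, 0.021, 1.0, -0.0]
force: [0.7, -0.6, 0.3]
grip_width: 0.878
grip_force: 0.0
```

step_arm(
  increments=[
    {"dx": -0.7, "dy": -0.97, "dz": -0.17, "wx": 0, "wy": 0, "wz": 0},
    {"dx": -0.7, "dy": -0.97, "dz": -0.17, "wx": 0, "wy": 0, "wz": 0},
    {"dx": -0.7, "dy": -0.97, "dz": -0.17, "wx": 0, "wy": 0, "wz": 0},
    {"dx": -0.7, "dy": -0.97, "dz": -0.17, "wx": 0, "wy": 0, "wz": 0},
    {"dx": -0.7, "dy": -0.97, "dz": -0.17, "wx": 0, "wy": 0, "wz": 0},
  ],
)

```text
time_s: 2.65
eef_pos: [252.3, 330.8, 286.3]
ee_rot: [0.0, 0.022, 1.0, 0.0]
force: [-0.2, -0.6, -0.1]
grip_width: 0.874
grip_force: 0.0
```

step_arm(
  increments=[
    {"dx": -0.7, "dy": -0.97, "dz": -0.17, "wx": 0, "wy": 0, "wz": 0},
    {"dx": -0.7, "dy": -0.97, "dz": -0.17, "wx": 0, "wy": 0, "wz": 0},
    {"dx": -0.7, "dy": -0.97, "dz": -0.17, "wx": 0, "wy": 0, "wz": 0},
    {"dx": -0.7, "dy": -0.97, "dz": -0.17, "wx": 0, "wy": 0, "wz": 0},
    {"dx": -0.7, "dy": -0.97, "dz": -0.17, "wx": 0, "wy": 0, "wz": 0},
  ],
)

```text
time_s: 3.15
eef_pos: [334.4, 205.8, 307.6]
ee_rot: [0.0, 0.022, 1.0, 0.0]
force: [0.7, -0.1, 0.1]
grip_width: 0.879
grip_force: 0.0
```

step_arm(
  increments=[
    {"dx": -0.7, "dy": -0.97, "dz": -0.17, "wx": 0, "wy": 0, "wz": 0},
    {"dx": -0.7, "dy": -0.97, "dz": -0.17, "wx": 0, "wy": 0, "wz": 0},
    {"dx": -0.7, "dy": -0.97, "dz": -0.17, "wx": 0, "wy": 0, "wz": 0},
    {"dx": -0.7, "dy": -0.97, "dz": -0.17, "wx": 0, "wy": 0, "wz": 0},
    {"dx": 0, "dy": 0, "dz": 0, "wx": 0, "wy": 0, "wz": 0},
  ],
)

```text
time_s: 3.65
eef_pos: [401.0, 104.8, 324.6]
ee_rot: [0.0, 0.024, 1.0, -0.0]
force: [0.6, -0.4, 0.6]
grip_width: 0.874
grip_force: 0.0
```

```bash

python3 - <<'E'
from h import *
s,c=wrist(); print(s["time_s"],s["eef_pos"],s["force"],s["joints"],rot(s).as_matrix().round(3))
cv2.imwrite("pics/w2.png",c["frame"])
find("wrist",c,["spice_jar","grinder","coaster_top","carton","carton_floor","wall_left_edge","wall_right_edge","wall_front_edge"])
E
```

```text
3.65 [401.01391684 104.79324799 324.55399469] [ 0.63345066 -0.41739188  0.57156042] [-2.85044317e-02  1.70522536e-02  1.67112198e+00 -5.25574149e-04
  1.45262442e+00 -1.55198322e+00] [[-0.999  0.047  0.001]
 [ 0.047  0.999 -0.001]
 [-0.001 -0.001 -1.   ]]
wrist spice_jar 0.72 [455.6 132.5   7.8] [345. 241.]
wrist spice_jar 0.53 [ 576.4 -113.2   41.2] [143. 355.]
wrist grinder 0.86 [573.1 -20.7   4.4] [227. 334.]
wrist coaster_top 0.71 [448.5 132.3   5.1] [345. 234.]
wrist carton 0.61 [582.1 -21.5  -4. ] [229. 337.]
wrist carton_floor 0.97 [583.6 -22.4  -1. ] [228. 339.]
wrist carton_floor 0.51 [455.  134.3   5.8] [346. 239.]
wrist wall_left_edge 0.88 [587.4  87.1  23.7] [312. 349.]
wrist wall_right_edge 0.65 [ 578.4 -112.3   38.2] [145. 355.]
wrist wall_front_edge 0.79 [476.3 -12.9  18.9] [221. 266.]
```

View pics/w2.png

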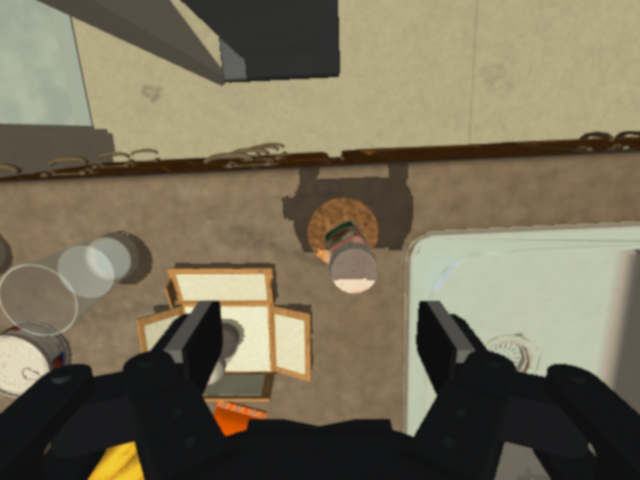

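step_arm(
  increments=[
    {"dx": -0.72, "dy": 0.39, "dz": 0.95, "wx": 0, "wy": 0, "wz": 0},
    {"dx": -0.72, "dy": 0.39, "dz": 0.95, "wx": 0, "wy": 0, "wz": 0},
    {"dx": -0.72, "dy": 0.39, "dz": 0.95, "wx": 0, "wy": 0, "wz": 0},
    {"dx": 0, "dy": 0, "dz": 0.95, "wx": 0, "wy": 0, "wz": 0},
    {"dx": 0, "dy": 0, "dz": 0.6, "wx": 0, "wy": 0, "wz": 0},
  ],
)

```text
time_s: 4.6
eef_pos: [454.4, 134.2, 212.4]
ee_rot: [-0.001, 0.022, 1.0, -0.0]
force: [-0.3, -0.2, 0.4]
grip_width: 0.881
grip_force: 0.0
```

```bash

python3 - <<'E'
from h import *
s,c=wrist(); print(s["time_s"],s["eef_pos"])
cv2.imwrite("pics/w3.png",c["frame"])
find("wrist",c,["spice_jar","grinder","coaster_top","carton_floor"])
for d in eyes.cut_out("wrist","spice_jar")[:2]:
    ys,xs=np.where(d["mask"]); print(d["p"],xs.min(),xs.max(),ys.min(),ys.max())
E
```

```text
4.6 [454.43949536 134.20825262 212.40456113]
wrist grinder 0.66 [570.8 -20.3   6.8] [161. 345.]
wrist coaster_top 0.61 [446.6 127.5   3.5] [311. 208.]
0.78 282 355 190 290
0.49 66 224 256 310
```

View pics/w3.png

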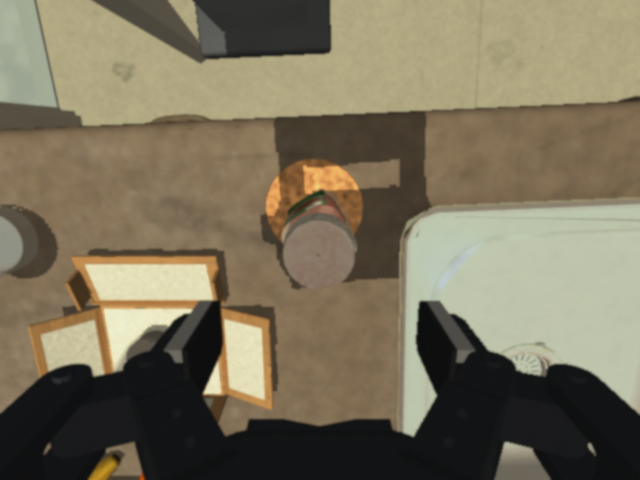

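The close picture shows the pale-capped jar on the cork coaster, cap centre at (319,254), right under the TCP. The front wall's ears show at (78,290). I descend and grip.

step_arm(
  increments=[
    {"dx": 0, "dy": 0, "dz": 1, "wx": 0, "wy": 0, "wz": 0},
    {"dx": 0, "dy": 0, "dz": 1, "wx": 0, "wy": 0, "wz": 0},
    {"dx": 0, "dy": 0, "dz": 1, "wx": 0, "wy": 0, "wz": 0},
    {"dx": 0, "dy": 0, "dz": 1, "wx": 0, "wy": 0, "wz": 0},
    {"dx": 0, "dy": 0, "dz": 1, "wx": 0, "wy": 0, "wz": 0},
  ],
)

```text
time_s: 5.4
eef_pos: [455.4, 133.8, 89.3]
ee_rot: [0.001, 0.022, 1.0, 0.0]
force: [0.3, 0.5, 0.8]
grip_width: 0.88
grip_force: 0.0
```

step_arm(
  increments=[
    {"dx": 0, "dy": 0, "dz": 0, "wx": 0, "wy": 0, "wz": 0},
    {"dx": 0, "dy": 0, "dz": 0, "wx": 0, "wy": 0, "wz": 0},
    {"dx": 0, "dy": 0, "dz": 0, "wx": 0, "wy": 0, "wz": 0},
    {"dx": 0, "dy": 0, "dz": 0, "wx": 0, "wy": 0, "wz": 0},
    {"dx": 0, "dy": 0, "dz": 0, "wx": 0, "wy": 0, "wz": 0},
  ],
  fingers=30,
  squeeze=30,
)

```text
time_s: 5.9
eef_pos: [455.6, 133.8, 90.5]
ee_rot: [0.001, 0.022, 1.0, 0.0]
force: [-0.0, 0.3, 7.4]
grip_width: 0.569
grip_force: 31.8
```

step_arm(
  increments=[
    {"dx": 0, "dy": 0, "dz": -0.5, "wx": 0, "wy": 0, "wz": 0},
    {"dx": 0, "dy": 0, "dz": -1, "wx": 0, "wy": 0, "wz": 0},
    {"dx": -0.5, "dy": 0.1, "dz": 0, "wx": 0, "wy": 0, "wz": 0},
    {"dx": -0.9, "dy": 0.2, "dz": 0, "wx": 0, "wy": 0, "wz": 0},
    {"dx": -0.95, "dy": 0.2, "dz": 0, "wx": 0, "wy": 0, "wz": 0},
  ],
)

```text
time_s: 6.4
eef_pos: [514.7, 143.9, 127.3]
ee_rot: [0.0, 0.022, 1.0, 0.0]
force: [0.5, -0.6, -1.4]
grip_width: 0.568
grip_force: 31.7
```

step_arm(
  increments=[
    {"dx": -0.9, "dy": 0.2, "dz": 0, "wx": 0, "wy": 0, "wz": 0},
    {"dx": -0.6, "dy": 0.1, "dz": 0, "wx": 0, "wy": 0, "wz": 0},
    {"dx": 0, "dy": 0, "dz": 0.7, "wx": 0, "wy": 0, "wz": 0},
    {"dx": 0, "dy": 0, "dz": 0.6, "wx": 0, "wy": 0, "wz": 0},
    {"dx": 0, "dy": 0, "dz": 0.2, "wx": 0, "wy": 0, "wz": 0},
  ],
)

```text
time_s: 6.9
eef_pos: [551.1, 149.5, 87.9]
ee_rot: [-0.001, 0.022, 1.0, -0.0]
force: [-0.4, -0.5, -0.8]
grip_width: 0.562
grip_force: 31.7
```

step_arm(
  increments=[
    {"dx": 0, "dy": 0, "dz": 0.1, "wx": 0, "wy": 0, "wz": 0},
    {"dx": 0, "dy": 0, "dz": 0.08, "wx": 0, "wy": 0, "wz": 0},
    {"dx": 0, "dy": 0, "dz": 0, "wx": 0, "wy": 0, "wz": 0},
  ],
)

```text
time_s: 7.2
eef_pos: [552.0, 149.5, 85.2]
ee_rot: [0.0, 0.022, 1.0, 0.0]
force: [1.0, -0.3, -1.3]
grip_width: 0.568
grip_force: 31.7
```

step_arm(
  increments=[
    {"dx": 0, "dy": 0, "dz": 0.06, "wx": 0, "wy": 0, "wz": 0},
    {"dx": 0, "dy": 0, "dz": 0, "wx": 0, "wy": 0, "wz": 0},
  ],
)

```text
time_s: 7.4
eef_pos: [552.4, 149.6, 84.5]
ee_rot: [0.001, 0.022, 1.0, 0.0]
force: [-2.0, 0.2, 5.2]
grip_width: 0.566
grip_force: 32.2
```

step_arm(
  increments=[
    {"dx": 0, "dy": 0, "dz": 0, "wx": 0, "wy": 0, "wz": 0},
    {"dx": 0, "dy": 0, "dz": 0, "wx": 0, "wy": 0, "wz": 0},
    {"dx": 0, "dy": 0, "dz": 0, "wx": 0, "wy": 0, "wz": 0},
    {"dx": 0, "dy": 0, "dz": 0, "wx": 0, "wy": 0, "wz": 0},
  ],
  fingers=72,
)

```text
time_s: 7.8
eef_pos: [551.9, 149.5, 83.3]
ee_rot: [0.0, 0.022, 1.0, 0.0]
force: [0.1, -0.6, -0.0]
grip_width: 0.84
grip_force: 0.0
```

step_arm(
  increments=[
    {"dx": 0, "dy": 0, "dz": -1, "wx": 0, "wy": 0, "wz": 0},
    {"dx": 0, "dy": 0, "dz": -1, "wx": 0, "wy": 0, "wz": 0},
    {"dx": 0, "dy": 0, "dz": -1, "wx": 0, "wy": 0, "wz": 0},
    {"dx": -0.15, "dy": -0.97, "dz": -0.5, "wx": 0, "wy": 0, "wz": 0},
    {"dx": -0.15, "dy": -0.96, "dz": -0.5, "wx": 0, "wy": 0, "wz": 0},
  ],
)

```text
time_s: 8.3
eef_pos: [557.3, 100.8, 184.2]
ee_rot: [0.0, 0.021, 1.0, -0.0]
force: [-0.0, -0.6, -0.1]
grip_width: 0.847
grip_force: 0.0
```

step_arm(
  increments=[
    {"dx": -0.15, "dy": -0.97, "dz": 0, "wx": 0, "wy": 0, "wz": 0},
    {"dx": -0.15, "dy": -0.97, "dz": 0, "wx": 0, "wy": 0, "wz": 0},
    {"dx": -0.16, "dy": -0.96, "dz": 0, "wx": 0, "wy": 0, "wz": 0},
    {"dx": -0.16, "dy": -0.96, "dz": 0, "wx": 0, "wy": 0, "wz": 0},
    {"dx": -0.16, "dy": -0.96, "dz": 0, "wx": 0, "wy": 0, "wz": 0},
  ],
)

```text
time_s: 8.8
eef_pos: [571.5, -21.2, 183.3]
ee_rot: [-0.0, 0.022, 1.0, 0.0]
force: [-0.4, 1.1, -0.5]
grip_width: 0.841
grip_force: 0.0
```

```bash

python3 - <<'E'
from h import *
s,c=wrist(); print(s["time_s"],s["eef_pos"])
cv2.imwrite("pics/w4.png",c["frame"])
find("wrist",c,["grinder","carton_floor","wall_left_edge","wall_right_edge","wall_front_edge"])
c=eyes.capture("top");c["t"]=np.array(c["t"]);c["R"]=np.array(c["R"]);find("top",c,["coaster_top","spice_jar"])
E
```

```text
8.8 [571.46088086 -21.19459525 183.26264094]
wrist grinder 0.84 [573.3 -18.7   3.8] [322. 226.]
wrist grinder 0.28 [584.8  87.4  26.7] [466. 242.]
wrist wall_left_edge 0.56 [591.8  87.4  23.9] [464. 250.]
wrist wall_right_edge 0.98 [ 577.7 -115.7   39.8] [186. 250.]
wrist wall_front_edge 0.94 [478.9 -19.1  18. ] [316.  98.]
top spice_jar 0.77 [ 5.561e+02  1.475e+02 -2.000e-01] [198. 227.]
top spice_jar 0.3 [584.6 -20.7  -2.4] [271. 214.]
```

View pics/w4.png

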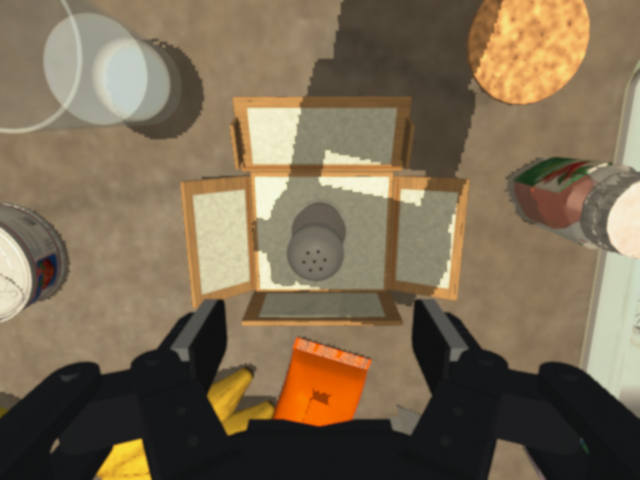

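Grey domed grinder at (316,250), centred in the carton. The coaster is centred near (529,44), and the walls are open left, right and front. I compute floor and coaster centres from pixels.

```bash

python3 - <<'E'
from h import *
s,c=wrist()
def g(u,v,z):
    d=c["R"].T@np.array([(u-c["cx"])/c["fx"],(v-c["cy"])/c["fy"],1]); o=-c["R"].T@c["t"]; return (o+d*(z-o[2])/d[2]).round(1)
print(c["fx"],ctrl.sense()["eef_pos"])
print("coaster",g(529,43.5,6)); print("cap",g(316,253,94))
for u,v,z,n in [(249,172,4,"FR"),(396,172,4,"FL"),(393,293,4,"BL"),(253,293,4,"BR"),(182,183,43,"Redge f"),(194,303,43,"R b"),(469,180,27,"Ledge f"),(458,298,27,"L b"),(234,98,18,"F r"),(411,98,18,"F l")]: print(n,g(u,v,z))
E
```

```text
383.5348714978479 [571.41819143 -19.56077081 183.34671372]
coaster [449.  131.3   6. ]
cap [566.6 -20.9  94. ]
FR [528.6 -71.    4. ]
FL [533.4  40.8   4. ]
BL [633.1  39.7   4. ]
BR [628.2 -76.9   4. ]
Redge f [ 530.2 -109.    43. ]
R b [ 617.4 -112.7   43. ]
Ledge f [538.6  87.9  27. ]
L b [629.2  85.5  27. ]
F r [476.6 -74.   18. ]
F l [481.8  47.8  18. ]
```

step_arm(
  increments=[
    {"dx": 0, "dy": 0, "dz": 1, "wx": 0, "wy": 0, "wz": 0},
    {"dx": 0, "dy": 0, "dz": 1, "wx": 0, "wy": 0, "wz": 0},
  ],
)

```text
time_s: 9.5
eef_pos: [571.7, -19.9, 133.2]
ee_rot: [0.001, 0.022, 1.0, -0.0]
force: [-0.7, -0.8, -1.3]
grip_width: 0.843
grip_force: 0.0
```

step_arm(
  increments=[
    {"dx": 0, "dy": 0, "dz": 1, "wx": 0, "wy": 0, "wz": 0},
    {"dx": 0, "dy": 0, "dz": 1, "wx": 0, "wy": 0, "wz": 0},
    {"dx": 0, "dy": 0, "dz": 0.7, "wx": 0, "wy": 0, "wz": 0},
    {"dx": 0, "dy": 0, "dz": 0.2, "wx": 0, "wy": 0, "wz": 0},
    {"dx": 0, "dy": 0, "dz": 0, "wx": 0, "wy": 0, "wz": 0},
  ],
)

```text
time_s: 10.0
eef_pos: [571.4, -20.0, 60.6]
ee_rot: [-0.0, 0.022, 1.0, 0.0]
force: [0.4, 0.2, 0.3]
grip_width: 0.844
grip_force: 0.0
```

step_arm(
  increments=[
    {"dx": 0, "dy": 0, "dz": 0, "wx": 0, "wy": 0, "wz": 0},
    {"dx": 0, "dy": 0, "dz": 0, "wx": 0, "wy": 0, "wz": 0},
    {"dx": 0, "dy": 0, "dz": 0, "wx": 0, "wy": 0, "wz": 0},
    {"dx": 0, "dy": 0, "dz": 0, "wx": 0, "wy": 0, "wz": 0},
    {"dx": 0, "dy": 0, "dz": 0, "wx": 0, "wy": 0, "wz": 0},
  ],
  fingers=30,
  squeeze=30,
)

```text
time_s: 10.5
eef_pos: [572.1, -20.4, 62.1]
ee_rot: [0.001, 0.022, 1.0, -0.0]
force: [-1.0, 0.5, 5.8]
grip_width: 0.456
grip_force: 30.0
```

step_arm(
  increments=[
    {"dx": 0, "dy": 0, "dz": -0.5, "wx": 0, "wy": 0, "wz": 0},
    {"dx": 0, "dy": 0, "dz": -1, "wx": 0, "wy": 0, "wz": 0},
    {"dx": 0, "dy": 0, "dz": -1, "wx": 0, "wy": 0, "wz": 0},
    {"dx": 0, "dy": 0, "dz": -0.5, "wx": 0, "wy": 0, "wz": 0},
  ],
)

```text
time_s: 10.9
eef_pos: [572.1, -20.3, 138.6]
ee_rot: [0.002, 0.022, 1.0, -0.0]
force: [0.0, 0.6, -0.3]
grip_width: 0.459
grip_force: 30.2
```

step_arm(
  increments=[
    {"dx": 0.6, "dy": 0.6, "dz": 0, "wx": 0, "wy": 0, "wz": 0},
    {"dx": 0.9, "dy": 1, "dz": 0, "wx": 0, "wy": 0, "wz": 0},
    {"dx": 0.9, "dy": 1, "dz": 0, "wx": 0, "wy": 0, "wz": 0},
    {"dx": 0.9, "dy": 1, "dz": 0, "wx": 0, "wy": 0, "wz": 0},
    {"dx": 0.9, "dy": 1, "dz": 0, "wx": 0, "wy": 0, "wz": 0},
  ],
)

```text
time_s: 11.4
eef_pos: [470.4, 100.1, 135.9]
ee_rot: [-0.0, 0.022, 1.0, 0.0]
force: [0.9, 0.7, -0.7]
grip_width: 0.462
grip_force: 30.2
```

step_arm(
  increments=[
    {"dx": 0.6, "dy": 0.8, "dz": 0, "wx": 0, "wy": 0, "wz": 0},
    {"dx": 0.36, "dy": 0.45, "dz": 0, "wx": 0, "wy": 0, "wz": 0},
    {"dx": 0, "dy": 0, "dz": 0.8, "wx": 0, "wy": 0, "wz": 0},
    {"dx": 0, "dy": 0, "dz": 1, "wx": 0, "wy": 0, "wz": 0},
    {"dx": 0, "dy": 0, "dz": 0.8, "wx": 0, "wy": 0, "wz": 0},
  ],
)

```text
time_s: 11.9
eef_pos: [449.0, 131.4, 69.9]
ee_rot: [-0.0, 0.022, 1.0, -0.0]
force: [0.7, -0.4, -1.2]
grip_width: 0.459
grip_force: 30.2
```

step_arm(
  increments=[
    {"dx": 0, "dy": 0, "dz": 0.2, "wx": 0, "wy": 0, "wz": 0},
    {"dx": 0, "dy": 0, "dz": 0.1, "wx": 0, "wy": 0, "wz": 0},
    {"dx": 0, "dy": 0, "dz": 0, "wx": 0, "wy": 0, "wz": 0},
  ],
)

```text
time_s: 12.2
eef_pos: [449.5, 131.4, 63.8]
ee_rot: [0.0, 0.022, 1.0, 0.0]
force: [-0.2, -0.4, -1.1]
grip_width: 0.46
grip_force: 30.2
```

step_arm(
  increments=[
    {"dx": 0, "dy": 0, "dz": 0.06, "wx": 0, "wy": 0, "wz": 0},
    {"dx": 0, "dy": 0, "dz": 0.03, "wx": 0, "wy": 0, "wz": 0},
    {"dx": 0, "dy": 0, "dz": 0, "wx": 0, "wy": 0, "wz": 0},
  ],
)

```text
time_s: 12.5
eef_pos: [449.7, 131.5, 62.1]
ee_rot: [0.001, 0.022, 1.0, -0.0]
force: [-0.5, -0.4, 5.9]
grip_width: 0.457
grip_force: 31.3
```

step_arm(
  increments=[
    {"dx": 0, "dy": 0, "dz": 0, "wx": 0, "wy": 0, "wz": 0},
    {"dx": 0, "dy": 0, "dz": 0, "wx": 0, "wy": 0, "wz": 0},
    {"dx": 0, "dy": 0, "dz": 0, "wx": 0, "wy": 0, "wz": 0},
    {"dx": 0, "dy": 0, "dz": 0, "wx": 0, "wy": 0, "wz": 0},
  ],
  fingers=72,
)

```text
time_s: 12.9
eef_pos: [449.0, 131.5, 61.1]
ee_rot: [-0.0, 0.022, 1.0, -0.0]
force: [-1.0, -0.7, 0.2]
grip_width: 0.842
grip_force: 0.0
```

step_arm(
  increments=[
    {"dx": 0, "dy": 0, "dz": -0.8, "wx": 0, "wy": 0, "wz": 0},
    {"dx": 0, "dy": 0, "dz": -1, "wx": 0, "wy": 0, "wz": 0},
    {"dx": 0, "dy": 0, "dz": -1, "wx": 0, "wy": 0, "wz": 0},
    {"dx": 0, "dy": 0, "dz": -1, "wx": 0, "wy": 0, "wz": 0},
    {"dx": 0, "dy": 0, "dz": -1, "wx": 0, "wy": 0, "wz": 0},
  ],
)

```text
time_s: 13.4
eef_pos: [448.8, 131.5, 182.1]
ee_rot: [-0.0, 0.022, 1.0, -0.0]
force: [-0.6, 0.4, 0.1]
grip_width: 0.845
grip_force: 0.0
```

```bash

python3 - <<'E'
from h import *
s,c=wrist(); print(s["time_s"],s["eef_pos"])
find("wrist",c,["grinder","spice_jar","coaster_top"])
E
```

```text
13.4 [448.8193643  131.52476563 182.07388002]
wrist grinder 0.98 [452.5 133.5   5.4] [322. 229.]
wrist spice_jar 0.67 [548.  148.6   0.8] [344. 334.]
```

step_arm(
  increments=[
    {"dx": -0.82, "dy": 0.18, "dz": 0, "wx": 0, "wy": 0, "wz": 0},
    {"dx": -0.82, "dy": 0.18, "dz": 0, "wx": 0, "wy": 0, "wz": 0},
    {"dx": -0.82, "dy": 0.18, "dz": 0, "wx": 0, "wy": 0, "wz": 0},
    {"dx": -0.82, "dy": 0.18, "dz": 0, "wx": 0, "wy": 0, "wz": 0},
    {"dx": -0.82, "dy": 0.18, "dz": 0, "wx": 0, "wy": 0, "wz": 0},
  ],
)

```text
time_s: 14.1
eef_pos: [552.7, 149.6, 179.4]
ee_rot: [-0.001, 0.022, 1.0, -0.0]
force: [0.4, -0.1, -0.3]
grip_width: 0.842
grip_force: 0.0
```

step_arm(
  increments=[
    {"dx": 0, "dy": 0, "dz": 0.7, "wx": 0, "wy": 0, "wz": 0},
    {"dx": 0, "dy": 0, "dz": 1, "wx": 0, "wy": 0, "wz": 0},
    {"dx": 0, "dy": 0, "dz": 1, "wx": 0, "wy": 0, "wz": 0},
    {"dx": 0, "dy": 0, "dz": 1, "wx": 0, "wy": 0, "wz": 0},
    {"dx": 0, "dy": 0, "dz": 0.1, "wx": 0, "wy": 0, "wz": 0},
  ],
)

```text
time_s: 14.6
eef_pos: [550.2, 149.3, 82.0]
ee_rot: [-0.004, 0.022, 1.0, -0.0]
force: [0.2, 0.4, 0.7]
grip_width: 0.846
grip_force: 0.0
```

step_arm(
  increments=[
    {"dx": 0, "dy": 0, "dz": 0, "wx": 0, "wy": 0, "wz": 0},
    {"dx": 0, "dy": 0, "dz": 0, "wx": 0, "wy": 0, "wz": 0},
    {"dx": 0, "dy": 0, "dz": 0, "wx": 0, "wy": 0, "wz": 0},
    {"dx": 0, "dy": 0, "dz": 0, "wx": 0, "wy": 0, "wz": 0},
    {"dx": 0, "dy": 0, "dz": 0, "wx": 0, "wy": 0, "wz": 0},
  ],
  fingers=30,
)

```text
time_s: 15.1
eef_pos: [552.8, 149.6, 86.9]
ee_rot: [0.001, 0.022, 1.0, 0.0]
force: [-1.0, -0.7, 4.4]
grip_width: 0.562
grip_force: 31.6
```

step_arm(
  increments=[
    {"dx": 0, "dy": 0, "dz": -0.5, "wx": 0, "wy": 0, "wz": 0},
    {"dx": 0, "dy": 0, "dz": -1, "wx": 0, "wy": 0, "wz": 0},
    {"dx": 0, "dy": 0, "dz": -1, "wx": 0, "wy": 0, "wz": 0},
    {"dx": 0, "dy": 0, "dz": -0.7, "wx": 0, "wy": 0, "wz": 0},
    {"dx": 0, "dy": 0, "dz": 0, "wx": 0, "wy": 0, "wz": 0},
  ],
)

```text
time_s: 15.6
eef_pos: [553.3, 149.6, 169.0]
ee_rot: [0.002, 0.022, 1.0, 0.0]
force: [-0.6, 0.5, -1.5]
grip_width: 0.563
grip_force: 31.6
```

step_arm(
  increments=[
    {"dx": -0.2, "dy": -0.6, "dz": 0, "wx": 0, "wy": 0, "wz": 0},
    {"dx": -0.2, "dy": -1, "dz": 0, "wx": 0, "wy": 0, "wz": 0},
    {"dx": -0.2, "dy": -1, "dz": 0, "wx": 0, "wy": 0, "wz": 0},
    {"dx": -0.2, "dy": -1, "dz": 0, "wx": 0, "wy": 0, "wz": 0},
    {"dx": -0.2, "dy": -1, "dz": 0, "wx": 0, "wy": 0, "wz": 0},
  ],
)

```text
time_s: 16.1
eef_pos: [571.9, 31.7, 164.7]
ee_rot: [-0.001, 0.022, 1.0, 0.0]
force: [0.6, 0.9, -1.3]
grip_width: 0.568
grip_force: 31.6
```

step_arm(
  increments=[
    {"dx": -0.2, "dy": -1, "dz": 0, "wx": 0, "wy": 0, "wz": 0},
    {"dx": -0.2, "dy": -0.7, "dz": 0, "wx": 0, "wy": 0, "wz": 0},
    {"dx": 0, "dy": -0.3, "dz": 0, "wx": 0, "wy": 0, "wz": 0},
    {"dx": 0, "dy": 0, "dz": 0.7, "wx": 0, "wy": 0, "wz": 0},
    {"dx": 0, "dy": 0, "dz": 0.9, "wx": 0, "wy": 0, "wz": 0},
  ],
)

```text
time_s: 16.6
eef_pos: [580.3, -16.9, 126.0]
ee_rot: [0.001, 0.022, 1.0, -0.0]
force: [0.4, 1.3, -1.0]
grip_width: 0.563
grip_force: 31.6
```

step_arm(
  increments=[
    {"dx": 0, "dy": 0, "dz": 0.8, "wx": 0, "wy": 0, "wz": 0},
    {"dx": 0, "dy": 0, "dz": 0.4, "wx": 0, "wy": 0, "wz": 0},
    {"dx": 0, "dy": 0, "dz": 0.1, "wx": 0, "wy": 0, "wz": 0},
    {"dx": 0, "dy": 0, "dz": 0, "wx": 0, "wy": 0, "wz": 0},
  ],
)

```text
time_s: 17.0
eef_pos: [580.3, -16.7, 93.9]
ee_rot: [0.0, 0.022, 1.0, -0.0]
force: [0.6, 0.2, -1.4]
grip_width: 0.566
grip_force: 31.6
```

step_arm(
  increments=[
    {"dx": 0, "dy": 0, "dz": 0.06, "wx": 0, "wy": 0, "wz": 0},
    {"dx": 0, "dy": 0, "dz": 0.03, "wx": 0, "wy": 0, "wz": 0},
    {"dx": 0, "dy": 0, "dz": 0, "wx": 0, "wy": 0, "wz": 0},
  ],
)

```text
time_s: 17.3
eef_pos: [580.8, -16.9, 92.9]
ee_rot: [0.001, 0.022, 1.0, -0.0]
force: [-1.8, 1.0, 7.6]
grip_width: 0.566
grip_force: 32.3
```

step_arm(
  increments=[
    {"dx": 0, "dy": 0, "dz": 0, "wx": 0, "wy": 0, "wz": 0},
    {"dx": 0, "dy": 0, "dz": 0, "wx": 0, "wy": 0, "wz": 0},
    {"dx": 0, "dy": 0, "dz": 0, "wx": 0, "wy": 0, "wz": 0},
    {"dx": 0, "dy": 0, "dz": 0, "wx": 0, "wy": 0, "wz": 0},
  ],
  fingers=72,
)

```text
time_s: 17.7
eef_pos: [580.1, -16.9, 91.2]
ee_rot: [-0.0, 0.022, 1.0, -0.0]
force: [-0.8, -0.4, -0.6]
grip_width: 0.848
grip_force: 0.0
```

step_arm(
  increments=[
    {"dx": 0, "dy": 0, "dz": -0.8, "wx": 0, "wy": 0, "wz": 0},
    {"dx": 0, "dy": 0, "dz": -1, "wx": 0, "wy": 0, "wz": 0},
    {"dx": 0, "dy": 0, "dz": -1, "wx": 0, "wy": 0, "wz": 0},
    {"dx": 0, "dy": 0, "dz": -1, "wx": 0, "wy": 0, "wz": 0},
    {"dx": 0, "dy": 0, "dz": -0.2, "wx": 0, "wy": 0, "wz": 0},
  ],
)

```text
time_s: 18.2
eef_pos: [581.1, -17.0, 194.0]
ee_rot: [0.002, 0.022, 1.0, -0.0]
force: [-0.5, -1.1, 0.2]
grip_width: 0.841
grip_force: 0.0
```

```bash

python3 - <<'E'
from h import *
s,c=wrist(); print(s["time_s"],s["eef_pos"]); cv2.imwrite("pics/w5.png",c["frame"])
find("wrist",c,["grinder","spice_jar","carton_floor","wall_left_edge","wall_right_edge","wall_front_edge"])
E
```

```text
18.2 [581.06537533 -17.03841087 194.01162359]
wrist grinder 0.73 [448.2 134.    2.1] [521.  30.]
wrist spice_jar 0.85 [577.9 -18.5   7.6] [317. 217.]
wrist wall_left_edge 0.65 [583.7  86.   27.1] [455. 224.]
wrist wall_right_edge 0.81 [ 579.8 -115.1   39.7] [185. 235.]
wrist wall_front_edge 0.69 [475.9 -17.4  17.3] [312.  79.]
wrist wall_front_edge 0.36 [579.  -19.    6.2] [317. 218.]
```

View pics/w5.png

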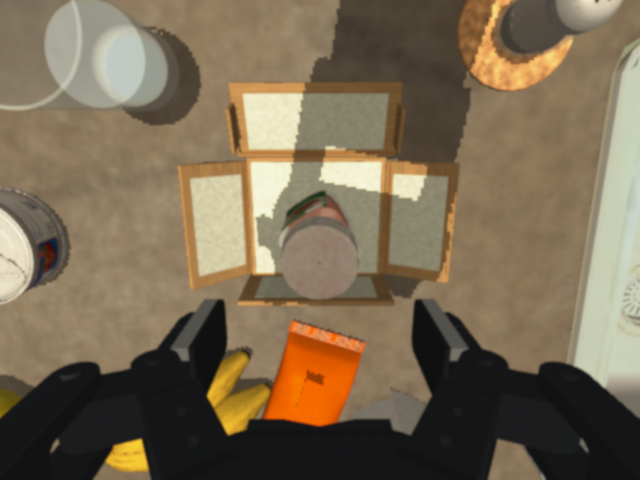

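Swap done: the jar is centred in the carton at (318,250) and the grinder stands on the coaster at (535,30). Now I fold the left wall with closed fingers.

step_arm(
  increments=[
    {"dx": 0.03, "dy": 0.9, "dz": 0, "wx": 0, "wy": 0, "wz": 0},
    {"dx": 0.03, "dy": 1, "dz": 0, "wx": 0, "wy": 0, "wz": 0},
    {"dx": 0.03, "dy": 1, "dz": 0, "wx": 0, "wy": 0, "wz": 0},
    {"dx": 0.03, "dy": 1, "dz": 0, "wx": 0, "wy": 0, "wz": 0},
    {"dx": 0.03, "dy": 1, "dz": 0, "wx": 0, "wy": 0, "wz": 0},
  ],
  fingers=0,
)

```text
time_s: 19.05
eef_pos: [581.5, 106.7, 190.6]
ee_rot: [-0.001, 0.022, 1.0, 0.0]
force: [0.8, -0.1, 0.3]
grip_width: 0.002
grip_force: 0.0
```

step_arm(
  increments=[
    {"dx": 0, "dy": 0.5, "dz": 0.8, "wx": 0, "wy": 0, "wz": 0},
    {"dx": 0, "dy": 0, "dz": 1, "wx": 0, "wy": 0, "wz": 0},
    {"dx": 0, "dy": 0, "dz": 1, "wx": 0, "wy": 0, "wz": 0},
    {"dx": 0, "dy": 0, "dz": 1, "wx": 0, "wy": 0, "wz": 0},
    {"dx": 0, "dy": 0, "dz": 1, "wx": 0, "wy": 0, "wz": 0},
  ],
)

```text
time_s: 19.55
eef_pos: [581.9, 118.2, 69.6]
ee_rot: [-0.0, 0.022, 1.0, -0.0]
force: [0.8, -0.3, 0.4]
grip_width: 0.002
grip_force: 0.0
```

step_arm(
  increments=[
    {"dx": 0, "dy": 0, "dz": 0.8, "wx": 0, "wy": 0, "wz": 0},
    {"dx": 0, "dy": 0, "dz": 0.6, "wx": 0, "wy": 0, "wz": 0},
    {"dx": 0, "dy": 0, "dz": 0, "wx": 0, "wy": 0, "wz": 0},
  ],
)

```text
time_s: 19.85
eef_pos: [581.1, 118.1, 34.1]
ee_rot: [-0.002, 0.022, 1.0, -0.0]
force: [0.6, -0.3, 0.6]
grip_width: 0.002
grip_force: 0.0
```

step_arm(
  increments=[
    {"dx": 0, "dy": -0.4, "dz": 0, "wx": 0, "wy": 0, "wz": 0},
    {"dx": 0, "dy": -0.4, "dz": -0.1, "wx": 0, "wy": 0, "wz": 0},
    {"dx": 0, "dy": -0.4, "dz": -0.3, "wx": 0, "wy": 0, "wz": 0},
    {"dx": 0, "dy": -0.4, "dz": -0.3, "wx": 0, "wy": 0, "wz": 0},
  ],
)

```text
time_s: 20.25
eef_pos: [581.7, 79.8, 57.0]
ee_rot: [0.002, 0.022, 1.0, 0.002]
force: [-0.6, 2.8, 1.6]
grip_width: -0.0
grip_force: 1.7
```

step_arm(
  increments=[
    {"dx": 0, "dy": -0.4, "dz": -0.3, "wx": 0, "wy": 0, "wz": 0},
    {"dx": 0, "dy": -0.3, "dz": -0.3, "wx": 0, "wy": 0, "wz": 0},
    {"dx": 0, "dy": 0, "dz": 0, "wx": 0, "wy": 0, "wz": 0},
  ],
)

```text
time_s: 20.55
eef_pos: [580.3, 59.2, 70.2]
ee_rot: [0.001, 0.023, 1.0, -0.0]
force: [0.7, 0.8, 0.2]
grip_width: 0.004
grip_force: 0.0
```

step_arm(
  increments=[
    {"dx": 0, "dy": -0.12, "dz": -0.06, "wx": 0, "wy": 0, "wz": 0},
    {"dx": 0, "dy": 0, "dz": 0, "wx": 0, "wy": 0, "wz": 0},
  ],
)

```text
time_s: 20.75
eef_pos: [579.5, 57.5, 70.1]
ee_rot: [-0.0, 0.022, 1.0, -0.0]
force: [-0.3, 0.4, -0.4]
grip_width: 0.002
grip_force: 0.0
```

step_arm(
  increments=[
    {"dx": 0, "dy": -0.1, "dz": 0, "wx": 0, "wy": 0, "wz": 0},
    {"dx": 0, "dy": 0, "dz": 0, "wx": 0, "wy": 0, "wz": 0},
  ],
)

```text
time_s: 20.95
eef_pos: [579.4, 55.1, 70.0]
ee_rot: [-0.0, 0.022, 1.0, -0.0]
force: [-0.1, -0.3, 0.8]
grip_width: 0.001
grip_force: 0.0
```

```bash

python3 - <<'E'
from h import *
s,c=wrist(); print(s["time_s"],s["eef_pos"]); cv2.imwrite("pics/w6.png",c["frame"])
find("wrist",c,["wall_left_edge","spice_jar"])
c=eyes.capture("scene");c["t"]=np.array(c["t"]);c["R"]=np.array(c["R"]);find("scene",c,["wall_left_edge","spice_jar"]);
E
```

```text
20.95 [579.4070702   55.12974697  70.01320507]
wrist wall_left_edge 0.93 [585.9  39.8  56.5] [279. 344.]
wrist spice_jar 0.61 [576.4 -17.1   7.4] [174. 279.]
scene wall_left_edge 0.78 [581.7  40.7  61. ] [265. 188.]
scene spice_jar 0.66 [583.8 -12.3   4. ] [289. 215.]
```

step_arm(
  increments=[
    {"dx": 0, "dy": -0.08, "dz": 0, "wx": 0, "wy": 0, "wz": 0},
    {"dx": 0, "dy": 0, "dz": 0, "wx": 0, "wy": 0, "wz": 0},
  ],
)

```text
time_s: 21.45
eef_pos: [579.4, 53.1, 70.3]
ee_rot: [0.0, 0.022, 1.0, -0.0]
force: [-0.2, 1.1, 0.6]
grip_width: -0.001
grip_force: 0.0
```

step_arm(
  increments=[
    {"dx": 0, "dy": -0.08, "dz": 0, "wx": 0, "wy": 0, "wz": 0},
    {"dx": 0, "dy": 0, "dz": 0, "wx": 0, "wy": 0, "wz": 0},
  ],
)

```text
time_s: 21.65
eef_pos: [579.4, 51.1, 70.4]
ee_rot: [0.0, 0.022, 1.0, -0.0]
force: [-0.0, 0.5, 0.8]
grip_width: -0.0
grip_force: 0.0
```

step_arm(
  increments=[
    {"dx": 0, "dy": -0.08, "dz": 0, "wx": 0, "wy": 0, "wz": 0},
    {"dx": 0, "dy": 0, "dz": 0, "wx": 0, "wy": 0, "wz": 0},
  ],
)

```text
time_s: 21.85
eef_pos: [579.3, 49.8, 70.4]
ee_rot: [0.0, 0.022, 1.0, 0.001]
force: [0.6, 5.5, 0.7]
grip_width: -0.002
grip_force: 2.6
```

step_arm(
  increments=[
    {"dx": 0, "dy": -0.06, "dz": 0, "wx": 0, "wy": 0, "wz": 0},
    {"dx": 0, "dy": 0, "dz": 0, "wx": 0, "wy": 0, "wz": 0},
  ],
)

```text
time_s: 22.05
eef_pos: [579.3, 49.4, 70.4]
ee_rot: [0.0, 0.022, 1.0, 0.002]
force: [1.5, 11.1, 1.1]
grip_width: -0.005
grip_force: 5.6
```

```bash

python3 - <<'E'
from h import *
s,c=wrist(); print(s["time_s"],s["eef_pos"],s["force"]); cv2.imwrite("pics/w7.png",c["frame"])
find("wrist",c,["wall_left_edge"],1)
E
```

```text
22.05 [579.27652901  49.3679193   70.4261629 ] [ 1.51213997 11.1238595   1.10127978]
wrist wall_left_edge 0.67 [583.1  34.6  60.9] [279. 343.]
```

View pics/w7.png

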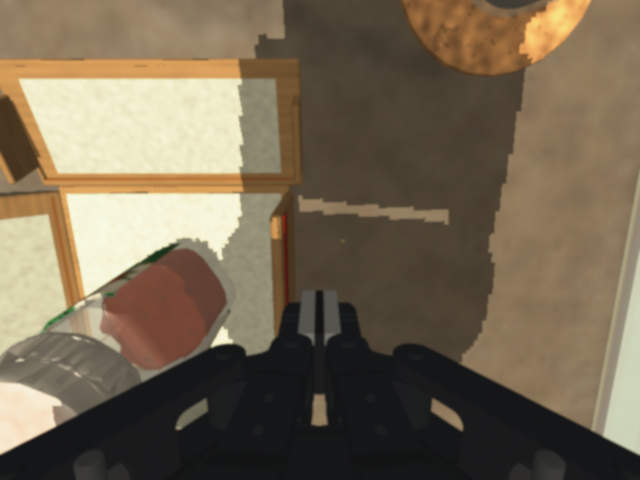

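The left wall stands upright at its stop, edge seen at (280,260). Next is the right wall.

step_arm(
  increments=[
    {"dx": 0, "dy": 0.6, "dz": 0, "wx": 0, "wy": 0, "wz": 0},
    {"dx": 0, "dy": 0.2, "dz": -1, "wx": 0, "wy": 0, "wz": 0},
    {"dx": 0, "dy": 0, "dz": -1, "wx": 0, "wy": 0, "wz": 0},
    {"dx": 0, "dy": 0, "dz": -1, "wx": 0, "wy": 0, "wz": 0},
    {"dx": 0, "dy": 0, "dz": -1, "wx": 0, "wy": 0, "wz": 0},
  ],
)

```text
time_s: 22.65
eef_pos: [579.9, 68.1, 171.2]
ee_rot: [-0.0, 0.022, 1.0, -0.0]
force: [-0.1, 0.3, 0.1]
grip_width: -0.003
grip_force: 0.0
```

step_arm(
  increments=[
    {"dx": -0.04, "dy": -0.8, "dz": 0, "wx": 0, "wy": 0, "wz": 0},
    {"dx": -0.04, "dy": -1, "dz": 0, "wx": 0, "wy": 0, "wz": 0},
    {"dx": -0.04, "dy": -1, "dz": 0, "wx": 0, "wy": 0, "wz": 0},
    {"dx": -0.04, "dy": -1, "dz": 0, "wx": 0, "wy": 0, "wz": 0},
    {"dx": -0.04, "dy": -1, "dz": 0, "wx": 0, "wy": 0, "wz": 0},
  ],
)

```text
time_s: 23.15
eef_pos: [579.7, -53.0, 170.1]
ee_rot: [-0.0, 0.022, 1.0, -0.0]
force: [-0.6, -0.0, 0.4]
grip_width: 0.007
grip_force: 0.0
```

step_arm(
  increments=[
    {"dx": -0.04, "dy": -1, "dz": 0, "wx": 0, "wy": 0, "wz": 0},
    {"dx": -0.04, "dy": -1, "dz": 0, "wx": 0, "wy": 0, "wz": 0},
    {"dx": -0.04, "dy": -1, "dz": 0, "wx": 0, "wy": 0, "wz": 0},
    {"dx": 0, "dy": -0.6, "dz": 0, "wx": 0, "wy": 0, "wz": 0},
    {"dx": 0, "dy": 0, "dz": 0.5, "wx": 0, "wy": 0, "wz": 0},
  ],
)

```text
time_s: 23.65
eef_pos: [579.4, -143.9, 158.5]
ee_rot: [0.001, 0.023, 1.0, -0.001]
force: [-0.5, 0.4, -0.3]
grip_width: -0.001
grip_force: 0.0
```

step_arm(
  increments=[
    {"dx": 0, "dy": 0, "dz": 1, "wx": 0, "wy": 0, "wz": 0},
    {"dx": 0, "dy": 0, "dz": 1, "wx": 0, "wy": 0, "wz": 0},
    {"dx": 0, "dy": 0, "dz": 1, "wx": 0, "wy": 0, "wz": 0},
    {"dx": 0, "dy": 0, "dz": 1, "wx": 0, "wy": 0, "wz": 0},
    {"dx": 0, "dy": 0, "dz": 0.6, "wx": 0, "wy": 0, "wz": 0},
  ],
)

```text
time_s: 24.15
eef_pos: [577.9, -140.7, 40.1]
ee_rot: [-0.002, 0.021, 1.0, 0.001]
force: [0.0, -0.2, 0.2]
grip_width: -0.001
grip_force: 0.0
```

step_arm(
  increments=[
    {"dx": 0, "dy": 0, "dz": 0, "wx": 0, "wy": 0, "wz": 0},
    {"dx": 0, "dy": 0.4, "dz": 0, "wx": 0, "wy": 0, "wz": 0},
    {"dx": 0, "dy": 0.4, "dz": -0.1, "wx": 0, "wy": 0, "wz": 0},
    {"dx": 0, "dy": 0.4, "dz": -0.3, "wx": 0, "wy": 0, "wz": 0},
    {"dx": 0, "dy": 0.4, "dz": -0.3, "wx": 0, "wy": 0, "wz": 0},
  ],
)

```text
time_s: 24.65
eef_pos: [580.9, -101.3, 61.7]
ee_rot: [0.001, 0.022, 1.0, -0.0]
force: [-0.1, -1.3, -1.1]
grip_width: -0.002
grip_force: 0.4
```

step_arm(
  increments=[
    {"dx": 0, "dy": 0.4, "dz": -0.4, "wx": 0, "wy": 0, "wz": 0},
    {"dx": 0, "dy": 0.2, "dz": -0.1, "wx": 0, "wy": 0, "wz": 0},
    {"dx": 0, "dy": 0, "dz": 0, "wx": 0, "wy": 0, "wz": 0},
  ],
)

```text
time_s: 24.95
eef_pos: [581.8, -88.1, 74.2]
ee_rot: [0.001, 0.021, 1.0, -0.002]
force: [-0.4, -7.0, 5.0]
grip_width: -0.0
grip_force: 3.8
```

step_arm(
  increments=[
    {"dx": 0, "dy": 0.08, "dz": 0, "wx": 0, "wy": 0, "wz": 0},
    {"dx": 0, "dy": 0, "dz": 0, "wx": 0, "wy": 0, "wz": 0},
  ],
)

```text
time_s: 25.15
eef_pos: [581.9, -87.5, 74.3]
ee_rot: [0.001, 0.022, 1.0, -0.002]
force: [-1.9, -13.6, 5.9]
grip_width: 0.001
grip_force: 6.8
```

```bash

python3 - <<'E'
from h import *
s,c=wrist(); print(s["time_s"],s["eef_pos"],s["force"]); cv2.imwrite("pics/w8.png",c["frame"])
find("wrist",c,["wall_right_edge","spice_jar","wall_left_edge"],1)
E
```

```text
25.15 [581.93356042 -87.49684623  74.25025252] [ -1.86248202 -13.63936883   5.86552515]
wrist wall_right_edge 0.58 [580.3 -72.5  56.7] [358. 316.]
wrist spice_jar 0.94 [574.8 -18.7   7.8] [456. 257.]
```

View pics/w8.png

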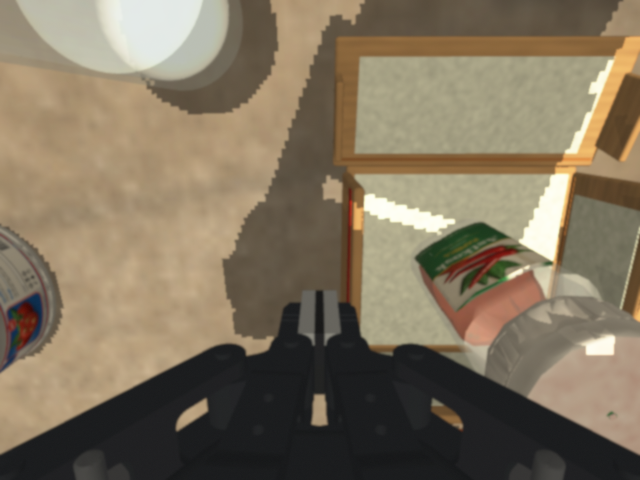

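The right wall stands upright at its stop, edge near (355,230), and the jar is undisturbed. Next is the front wall.

step_arm(
  increments=[
    {"dx": 0, "dy": -0.7, "dz": 0, "wx": 0, "wy": 0, "wz": 0},
    {"dx": 0, "dy": 0, "dz": -1, "wx": 0, "wy": 0, "wz": 0},
    {"dx": 0, "dy": 0, "dz": -1, "wx": 0, "wy": 0, "wz": 0},
    {"dx": 0, "dy": 0, "dz": -1, "wx": 0, "wy": 0, "wz": 0},
    {"dx": 0, "dy": 0, "dz": -0.8, "wx": 0, "wy": 0, "wz": 0},
  ],
)

```text
time_s: 25.85
eef_pos: [580.6, -103.3, 169.3]
ee_rot: [0.0, 0.022, 1.0, 0.0]
force: [1.0, -0.1, -0.1]
grip_width: -0.004
grip_force: 0.0
```

step_arm(
  increments=[
    {"dx": 0.86, "dy": 0.56, "dz": 0, "wx": 0, "wy": 0, "wz": 0},
    {"dx": 0.86, "dy": 0.56, "dz": 0, "wx": 0, "wy": 0, "wz": 0},
    {"dx": 0.86, "dy": 0.56, "dz": 0, "wx": 0, "wy": 0, "wz": 0},
    {"dx": 0.86, "dy": 0.56, "dz": 0, "wx": 0, "wy": 0, "wz": 0},
    {"dx": 0.86, "dy": 0.56, "dz": 0, "wx": 0, "wy": 0, "wz": 0},
  ],
)

```text
time_s: 26.35
eef_pos: [475.3, -27.9, 167.9]
ee_rot: [-0.0, 0.022, 1.0, 0.0]
force: [-0.3, 0.6, 0.3]
grip_width: 0.0
grip_force: 0.0
```

step_arm(
  increments=[
    {"dx": 0.86, "dy": 0.56, "dz": 0, "wx": 0, "wy": 0, "wz": 0},
    {"dx": 0, "dy": 0, "dz": 0, "wx": 0, "wy": 0, "wz": 0},
  ],
)

```text
time_s: 26.55
eef_pos: [453.6, -12.1, 167.9]
ee_rot: [-0.001, 0.021, 1.0, 0.0]
force: [0.8, 0.3, 0.3]
grip_width: -0.005
grip_force: 0.0
```

```bash

python3 - <<'E'
from h import *
s,c=wrist(); print(s["time_s"],s["eef_pos"],s["force"]); cv2.imwrite("pics/w9.png",c["frame"])
find("wrist",c,["wall_front_edge","wall_right_edge","spice_jar","wall_left_edge"],1)
c=eyes.capture("top");c["t"]=np.array(c["t"]);c["R"]=np.array(c["R"]);find("top",c,["wall_front_edge","wall_left_edge","wall_right_edge"],1)
E
```

```text
26.55 [453.57428427 -12.13269288 167.92740788] [0.7992193  0.26769722 0.31060661]
wrist wall_front_edge 0.67 [476.4 -13.8  20.5] [318. 265.]
top wall_front_edge 0.64 [481.1 -15.8  18.7] [268. 259.]
top wall_left_edge 0.68 [584.2  33.1  61.1] [244. 212.]
top wall_right_edge 0.47 [580.1 -72.   58.9] [292. 213.]
```

step_arm(
  increments=[
    {"dx": 0, "dy": -0.12, "dz": 1, "wx": 0, "wy": 0, "wz": 0},
    {"dx": 0, "dy": 0, "dz": 1, "wx": 0, "wy": 0, "wz": 0},
    {"dx": 0, "dy": 0, "dz": 1, "wx": 0, "wy": 0, "wz": 0},
    {"dx": 0, "dy": 0, "dz": 1, "wx": 0, "wy": 0, "wz": 0},
    {"dx": 0, "dy": 0, "dz": 1, "wx": 0, "wy": 0, "wz": 0},
  ],
)

```text
time_s: 27.5
eef_pos: [455.4, -16.5, 41.8]
ee_rot: [0.0, 0.022, 1.0, -0.0]
force: [0.8, -0.1, 0.6]
grip_width: -0.0
grip_force: 0.0
```

step_arm(
  increments=[
    {"dx": 0, "dy": 0, "dz": 0.3, "wx": 0, "wy": 0, "wz": 0},
    {"dx": 0, "dy": 0, "dz": 0.2, "wx": 0, "wy": 0, "wz": 0},
    {"dx": 0, "dy": 0, "dz": 0, "wx": 0, "wy": 0, "wz": 0},
  ],
)

```text
time_s: 27.8
eef_pos: [455.5, -16.5, 30.6]
ee_rot: [0.0, 0.022, 1.0, -0.0]
force: [0.9, -0.5, 0.6]
grip_width: -0.002
grip_force: 0.0
```

step_arm(
  increments=[
    {"dx": -0.2, "dy": 0, "dz": 0, "wx": 0, "wy": 0, "wz": 0},
    {"dx": -0.1, "dy": 0, "dz": 0, "wx": 0, "wy": 0, "wz": 0},
    {"dx": 0, "dy": 0, "dz": 0, "wx": 0, "wy": 0, "wz": 0},
  ],
)

```text
time_s: 28.1
eef_pos: [463.5, -16.9, 30.9]
ee_rot: [0.001, 0.022, 1.0, -0.0]
force: [0.2, -0.2, 0.2]
grip_width: -0.001
grip_force: 0.0
```

step_arm(
  increments=[
    {"dx": -0.08, "dy": 0, "dz": 0, "wx": 0, "wy": 0, "wz": 0},
    {"dx": 0, "dy": 0, "dz": 0, "wx": 0, "wy": 0, "wz": 0},
  ],
)

```text
time_s: 28.3
eef_pos: [465.0, -16.8, 30.4]
ee_rot: [0.0, 0.022, 1.0, -0.0]
force: [-0.5, -0.2, -0.2]
grip_width: 0.002
grip_force: 0.0
```

step_arm(
  increments=[
    {"dx": -0.08, "dy": 0, "dz": 0, "wx": 0, "wy": 0, "wz": 0},
    {"dx": 0, "dy": 0, "dz": 0, "wx": 0, "wy": 0, "wz": 0},
  ],
)

```text
time_s: 28.5
eef_pos: [466.6, -16.8, 30.2]
ee_rot: [-0.0, 0.022, 1.0, 0.0]
force: [-1.0, -0.5, 0.5]
grip_width: -0.006
grip_force: 0.4
```

step_arm(
  increments=[
    {"dx": -0.08, "dy": 0, "dz": 0, "wx": 0, "wy": 0, "wz": 0},
    {"dx": 0, "dy": 0, "dz": 0, "wx": 0, "wy": 0, "wz": 0},
  ],
)

```text
time_s: 28.7
eef_pos: [467.0, -16.7, 29.7]
ee_rot: [-0.003, 0.022, 1.0, 0.0]
force: [-9.0, -1.4, 2.9]
grip_width: 0.002
grip_force: 4.3
```

step_arm(
  increments=[
    {"dx": 0, "dy": 0, "dz": -0.15, "wx": 0, "wy": 0, "wz": 0},
    {"dx": -0.08, "dy": 0, "dz": -0.22, "wx": 0, "wy": 0, "wz": 0},
    {"dx": -0.1, "dy": 0, "dz": -0.15, "wx": 0, "wy": 0, "wz": 0},
    {"dx": 0, "dy": 0, "dz": 0, "wx": 0, "wy": 0, "wz": 0},
  ],
)

```text
time_s: 29.1
eef_pos: [473.4, -17.1, 44.0]
ee_rot: [-0.0, 0.022, 1.0, -0.0]
force: [-5.7, 0.2, 5.0]
grip_width: 0.001
grip_force: 2.7
```

```bash

python3 - <<'E'
from h import *
s,c=wrist(); print(s["force"])
find("wrist",c,["wall_front_edge"],1)
c=eyes.capture("top");c["t"]=np.array(c["t"]);c["R"]=np.array(c["R"]);find("top",c,["wall_front_edge"],1)
c=eyes.capture("scene");c["t"]=np.array(c["t"]);c["R"]=np.array(c["R"]);find("scene",c,["wall_front_edge"],1)
E
```

```text
[-5.69473465  0.22123688  5.03620985]
scene wall_front_edge 0.76 [486.5 -14.9  32.2] [265. 234.]
```

step_arm(
  increments=[
    {"dx": -0.22, "dy": 0, "dz": -0.22, "wx": 0, "wy": 0, "wz": 0},
    {"dx": -0.24, "dy": 0, "dz": -0.22, "wx": 0, "wy": 0, "wz": 0},
    {"dx": -0.28, "dy": 0, "dz": -0.18, "wx": 0, "wy": 0, "wz": 0},
    {"dx": -0.28, "dy": 0, "dz": -0.12, "wx": 0, "wy": 0, "wz": 0},
    {"dx": 0, "dy": 0, "dz": 0, "wx": 0, "wy": 0, "wz": 0},
  ],
)

```text
time_s: 29.9
eef_pos: [500.1, -18.5, 62.3]
ee_rot: [0.001, 0.022, 1.0, -0.0]
force: [0.5, -0.6, 0.0]
grip_width: 0.001
grip_force: 0.0
```

step_arm(
  increments=[
    {"dx": -0.28, "dy": 0, "dz": -0.2, "wx": 0, "wy": 0, "wz": 0},
    {"dx": -0.1, "dy": 0, "dz": -0.1, "wx": 0, "wy": 0, "wz": 0},
    {"dx": 0, "dy": 0, "dz": 0, "wx": 0, "wy": 0, "wz": 0},
  ],
)

```text
time_s: 30.2
eef_pos: [508.8, -18.8, 69.6]
ee_rot: [0.001, 0.022, 1.0, -0.0]
force: [-0.2, 0.9, 0.2]
grip_width: -0.001
grip_force: 0.0
```

```bash

python3 - <<'E'
from h import *
s,c=wrist(); print(s["force"])
find("wrist",c,["wall_front_edge","spice_jar"],1)
c=eyes.capture("scene");c["t"]=np.array(c["t"]);c["R"]=np.array(c["R"]);find("scene",c,["wall_front_edge"],1)
E
```

```text
[-0.20398377  0.87934801  0.23657701]
wrist spice_jar 0.86 [579.8 -18.6   7.2] [325. 399.]
scene wall_front_edge 0.65 [525.7 -15.   61.2] [274. 211.]
```

step_arm(
  increments=[
    {"dx": -0.12, "dy": 0, "dz": -0.06, "wx": 0, "wy": 0, "wz": 0},
    {"dx": -0.1, "dy": 0, "dz": 0, "wx": 0, "wy": 0, "wz": 0},
    {"dx": 0, "dy": 0, "dz": 0, "wx": 0, "wy": 0, "wz": 0},
  ],
)

```text
time_s: 30.75
eef_pos: [514.1, -19.0, 70.9]
ee_rot: [0.0, 0.022, 1.0, -0.0]
force: [-0.1, -0.7, -0.3]
grip_width: 0.002
grip_force: 0.0
```

step_arm(
  increments=[
    {"dx": -0.08, "dy": 0, "dz": 0, "wx": 0, "wy": 0, "wz": 0},
    {"dx": 0, "dy": 0, "dz": 0, "wx": 0, "wy": 0, "wz": 0},
  ],
)

```text
time_s: 30.95
eef_pos: [515.9, -19.1, 70.8]
ee_rot: [0.0, 0.022, 1.0, -0.0]
force: [0.1, 0.0, -0.2]
grip_width: -0.0
grip_force: 0.0
```

step_arm(
  increments=[
    {"dx": -0.08, "dy": 0, "dz": 0, "wx": 0, "wy": 0, "wz": 0},
    {"dx": 0, "dy": 0, "dz": 0, "wx": 0, "wy": 0, "wz": 0},
  ],
)

```text
time_s: 31.15
eef_pos: [517.8, -19.1, 70.7]
ee_rot: [-0.0, 0.022, 1.0, 0.0]
force: [-0.3, 0.6, -1.8]
grip_width: 0.005
grip_force: 0.0
```

step_arm(
  increments=[
    {"dx": -0.08, "dy": 0, "dz": 0, "wx": 0, "wy": 0, "wz": 0},
    {"dx": 0, "dy": 0, "dz": 0, "wx": 0, "wy": 0, "wz": 0},
  ],
)

```text
time_s: 31.35
eef_pos: [518.3, -19.1, 70.7]
ee_rot: [-0.002, 0.022, 1.0, 0.0]
force: [-10.2, -1.3, 6.5]
grip_width: 0.002
grip_force: 4.9
```

step_arm(
  increments=[
    {"dx": -0.06, "dy": 0, "dz": 0, "wx": 0, "wy": 0, "wz": 0},
    {"dx": 0, "dy": 0, "dz": 0, "wx": 0, "wy": 0, "wz": 0},
  ],
)

```text
time_s: 31.55
eef_pos: [518.6, -19.1, 70.6]
ee_rot: [-0.004, 0.022, 1.0, 0.0]
force: [-17.1, -1.7, 12.8]
grip_width: 0.003
grip_force: 8.6
```

```bash

python3 - <<'E'
from h import *
s,c=wrist(); print(s["force"],s["eef_pos"]); cv2.imwrite("pics/w10.png",c["frame"])
find("wrist",c,["wall_front_edge","spice_jar","wall_left_edge","wall_right_edge"],1)
c=eyes.capture("scene");c["t"]=np.array(c["t"]);c["R"]=np.array(c["R"]);find("scene",c,["wall_front_edge","wall_left_edge","wall_right_edge"],1)
E
```

```text
[-17.08795912  -1.73074999  12.78811968] [518.5763225  -19.06811569  70.64144111]
scene wall_front_edge 0.61 [533.2 -13.7  58. ] [275. 210.]
scene wall_right_edge 0.64 [578.5 -71.7  61.4] [311. 205.]
```

step_arm(
  increments=[
    {"dx": 0.3, "dy": 0, "dz": 0, "wx": 0, "wy": 0, "wz": 0},
    {"dx": 0.8, "dy": 0, "dz": 0, "wx": 0, "wy": 0, "wz": 0},
    {"dx": 0.8, "dy": 0, "dz": -1, "wx": 0, "wy": 0, "wz": 0},
    {"dx": 0, "dy": 0, "dz": -1, "wx": 0, "wy": 0, "wz": 0},
    {"dx": 0, "dy": 0, "dz": -1, "wx": 0, "wy": 0, "wz": 0},
  ],
)

```text
time_s: 32.5
eef_pos: [473.4, -17.1, 146.9]
ee_rot: [0.0, 0.022, 1.0, -0.0]
force: [0.5, -0.4, 0.2]
grip_width: -0.001
grip_force: 0.0
```

step_arm(
  increments=[
    {"dx": 0, "dy": 0, "dz": -1, "wx": 0, "wy": 0, "wz": 0},
    {"dx": 0, "dy": 0, "dz": -1, "wx": 0, "wy": 0, "wz": 0},
    {"dx": 0, "dy": 0, "dz": 0, "wx": 0, "wy": 0, "wz": 0},
  ],
)

```text
time_s: 32.8
eef_pos: [475.0, -17.5, 198.7]
ee_rot: [0.003, 0.022, 1.0, -0.001]
force: [-0.1, 0.6, -0.0]
grip_width: 0.003
grip_force: 0.0
```

```bash

python3 - <<'E'
from h import *
s,c=wrist(); print(s["force"],s["eef_pos"],s["time_s"])
find("wrist",c,["wall_front_edge","spice_jar","grinder","wall_left_edge","wall_right_edge"],1)
d=eyes.capture("scene");d["t"]=np.array(d["t"]);d["R"]=np.array(d["R"]);find("scene",d,["wall_front_edge","spice_jar","wall_left_edge","wall_right_edge"],1)
t=eyes.capture("top");t["t"]=np.array(t["t"]);t["R"]=np.array(t["R"]);find("top",t,["wall_front_edge","wall_left_edge","wall_right_edge","tumbler","tin","honey_jar"],1)
a=cv2.resize(d["frame"][150:300,215:365],(400,400)); b=cv2.resize(c["frame"],(400,300))
im=np.zeros((400,800,3),np.uint8); im[:,:400]=a; im[:300,400:]=b; cv2.imwrite("pics/f.png",im)
E
```

```text
[-0.09691607  0.60315881 -0.02960963] [475.03177932 -17.49193581 198.7438458 ] 32.8
wrist wall_front_edge 0.6 [ 589.1 -276.6   -3.4] [ 49. 346.]
wrist grinder 0.87 [447.6 132.2   5. ] [505. 177.]
wrist wall_left_edge 0.83 [582.7  38.2  57.1] [397. 366.]
scene wall_front_edge 0.77 [532.4 -15.1  59.6] [276. 210.]
scene spice_jar 0.81 [582.4 -13.2  10.4] [289. 213.]
scene wall_left_edge 0.83 [581.2  36.9  63. ] [267. 188.]
scene wall_right_edge 0.54 [579.8 -73.9  61.2] [312. 205.]
top wall_front_edge 0.41 [536.7 -16.1  54.2] [267. 233.]
top wall_left_edge 0.43 [586.1  35.3  62.9] [243. 211.]
top wall_right_edge 0.46 [580.1 -74.9  56.7] [293. 213.]
top tumbler 0.75 [ 465.3 -145.6    2.2] [325. 265.]
top tin 0.77 [ 589.1 -274.8   -2.9] [380. 211.]
top honey_jar 0.95 [ 451.4 -306.2    1. ] [395. 270.]
```

View pics/f.png

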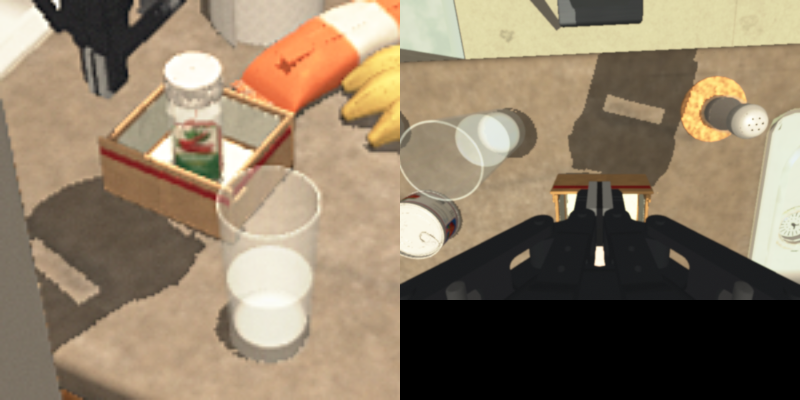

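The carton is closed on all four sides with the jar upright inside at (195,115). The grinder stands on the coaster at (740,120), and the arm is clear.

```bash
python3 -c "
from rig import finish_job
print(finish_job())"
```

```text
the job is handed in; nothing more can be done
None
```

I swapped the spice jar and the grinder, folded the left, right and front walls upright, left the bystanders where they were, and handed the job in at about 33 s; the hand-in gave no verdict.

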